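# Scan the tube carrier, then pinch its catches and lift it from the dock

### The job

Take the orange-handled scanner, hold it still, pointing straight down about 5 cm above the barcode label on top of the tube carrier for two seconds, then stand it back upright in the middle of its pad and let go. Then pinch the carrier's two blue side catches fully together, lift the carrier straight out of its white dock by them until it is at least 10 cm up, and finish holding it there, level and still, with the catches squeezed - do not put it down or let go - leaving the tube rack, yellow bin, red bowl and carton where they are.

Things in the scene. Friction and masses are not known exactly. Their poses are not given: they have to be found in the camera images.
- scanner_grip (a point): Loose hand scanner, about 0.16 kg, standing upright head down on its pad. Point in its orange handle, 105 mm above its flat underside. Handle: upright column 36 mm (x) by 30 mm (y), 45 to 140 mm above the underside; black cap to 143 mm. Below it a black head, 60 (x) by 50 (y) mm. z up along the handle; take it from above across y (30 mm).
- scanner_window (a point): Centre of the scanner's flat underside, which is its reading window; it reads straight along its own -z (down when the scanner is upright). 105 mm below scanner_grip, same axes.
- pad: Fixed dark square pad for the scanner, 110 x 110 x 6 mm; origin at the centre of its underside, so its top is 6 mm above the origin.
- carrier_base (a point): Centre of the underside of the tube carrier (loose, about 0.35 kg); seated, it is 8 mm above the dock's origin. White base 140 (x) x 44 (y) x 34 mm; eight red-capped tubes fixed in it in two groups, 28 to 68 mm from the middle along +x and -x, tops 94 mm above the underside; in the middle a white tower 34 (x) x 26 (y) mm, top at 118 mm. z up.
- carrier_grip (a point): Point midway between the two blue catches of the carrier, 100 mm above its underside: where to pinch, from above, along the carrier's y. The catches are upright plates beside the tower at +y and -y, 28 mm wide (x), 6 mm thick, tops 116 mm above the underside; outer faces 54 mm apart at rest, 38 mm fully squeezed. Axes as the carrier's, z up.
- carrier_label (a point): Centre of the white barcode label (30 x 23 mm) lying face up on top of the carrier's tower, 118 mm above the carrier's underside, midway between the catches. z up out of the label.
- catch_a (a joint): Travel of the +y blue catch towards the tower: 0 at rest, 0.008 m fully squeezed. Sprung outwards: about 4 N to start, 8.5 N fully in. At its lower end an outward foot hooks 5 mm under a ledge of the dock and clears it from about 0.005 to 0.006; the carrier comes out only with both catches squeezed.
- catch_b (a joint): The same for the -y blue catch: 0 at rest, 0.008 m fully squeezed, same spring.
- dock: Fixed white dock, 164 (x) x 90 (y) mm, walls 33 mm high, that the carrier sits in with 2 to 3 mm play all round; origin at the centre of its underside on the table. Its axes are parallel to those of the seated carrier.
- foam_rack: Bystander: white rack 130 x 130 x 30 mm, loose, with red-capped tubes to 85 mm high; origin at the centre of its underside. Leave alone.
- sharps_bin: Bystander: yellow round sharps bin, loose, 116 mm across, 131 mm high; origin at the centre of its underside. Leave alone.
- red_bowl: Bystander: red bowl, loose, 80 mm across, 40 mm high; origin at the centre of its underside. Leave alone.
- carton: Bystander: white and yellow carton, loose, 70 (x) x 100 (y) x 80 mm; origin at the centre of its underside. Leave alone.

How it is judged:
On the way, in this order (a step that is already met when the one before it is completed fails the run):
1. the held scanner, still, points at the label from 2.5 to 8.5 cm for a second, the carrier seated (x of carrier_label in the frame of scanner_window between -0.015 and 0.015 m and y of carrier_label in the frame of scanner_window between -0.015 and 0.015 m and z of carrier_label in the frame of scanner_window between -0.085 and -0.025 m and angle between scanner_window's own z axis and vertical below 0.35 rad and linear speed of scanner below 0.04 m/s and angular speed of scanner below 0.3 rad/s and contact force between the fingers and scanner above 0.5 N and z of carrier_grip in the frame of dock below 0.116 m), for 1 s.
2. the scanner stands on its pad, let go, the carrier still seated (horizontal distance between scanner_window and pad below 0.04 m and z of scanner_window in the frame of pad between -0.002 and 0.012 m and angle between scanner_window's own z axis and vertical below 0.1 rad and contact force between the fingers and scanner below 0.05 N and z of carrier_grip in the frame of dock below 0.116 m), for 0.2 s.
3. both catches squeezed while the carrier is seated in the dock (value of joint each of catch_a, catch_b above 0.005 m and z of carrier_grip in the frame of dock below 0.116 m), for 0.1 s.
At the end, for the whole second after the job is handed in: Carrier held by the fingers, its underside at least 80 mm above its seat, both catches in by more than 5 mm, level within 0.2 rad, still (under 30 mm/s), not touching the dock; scanner upright on its pad (centres within 40 mm, tilt under 0.1 rad), not touched (z of carrier_grip in the frame of dock above 0.188 m and value of joint each of catch_a, catch_b above 0.005 m and contact force between the fingers and carrier above 1 N and contact force between carrier and dock below 0.05 N and angle between carrier_grip's own z axis and vertical below 0.2 rad and linear speed of carrier below 0.03 m/s and angular speed of carrier below 0.3 rad/s and horizontal distance between scanner_window and pad below 0.04 m and z of scanner_window in the frame of pad between -0.002 and 0.012 m and angle between scanner_window's own z axis and vertical below 0.1 rad and contact force between the fingers and scanner below 0.05 N); the arm keeps its last pose, push and grip.
It fails at once if the tube rack is moved more than 25 mm (distance of foam_rack from where it was at the start of the episode above 0.025 m).
It fails at once if the yellow bin is moved more than 25 mm (distance of sharps_bin from where it was at the start of the episode above 0.025 m).
It fails at once if the red bowl is moved more than 25 mm (distance of red_bowl from where it was at the start of the episode above 0.025 m).
It fails at once if the carton is moved more than 25 mm (distance of carton from where it was at the start of the episode above 0.025 m).
It fails at once if the scanner is tipped over (angle between scanner_window's own z axis and vertical above 0.9 rad).
It also fails if it takes over 72 s, if anything falls off the work surface, if the arm or the gripper's body presses on something with over 40 N, if the wrist force passes 120 N, or if a joint passes its speed limit or range.

### The arm

A 7-joint arm with a two-finger parallel gripper is mounted at the origin on the work surface. World frame = base frame: x ahead of the robot, y to its left, z up, the work surface at z = 0. Lengths are in m, angles in rad, forces in N, time in s.
With the tool pointing down it reaches from about 0.4 to 0.85 m from the base axis. Payload 10.4 kg.
Tool frame: the origin (TCP) lies at the very end of the fingers, on their centre line; the grasp point (between the pads) lies manip.grasp_offset behind it (manip.grasp_offset is the distance from the TCP to the grasp point, in m); z points along the fingers, x is the direction in which the jaws open and shut, and the axes are right-handed (so a half turn about z gives the same grasp; the last joint's range is limited). The gripper opens to 85 mm and grips with 20 to 120 N. Pads are 22 mm wide; open, the fingers measure 114 mm over their backs; the gripper's body (76 mm by 85 mm) begins 54 mm behind the grasp point. The pads swing forward as they close: fully open they stand 13 mm farther back than shut.
Start: joints at [-1.323, 0.332, -0.065, 1.46, 0.022, 1.35, -0.088], TCP at [0.167, 0.602, 0.199] pointing down, gripper open.
Joint ranges: [-2.6, 2.6], [-0.5, 2.12], [-1.47, 1.34], [0.16, 2.42], [-1.27, 4.41], [0.06, 2.06], [-2.6, 2.6]. Speed limits (rad/s): [2.22, 2.22, 2.79, 2.79, 3.14, 3.14, 3.14].

### API

Orientations are given as a unit quaternion [x, y, z, w].
In Python, from workcell import manip gives the robot as it stands.
- The arm moves only by the shell command python3 -m crank 'ROWS' [FORCE]. ROWS is JSON, a list that holds one entry, the list of rows, each a list of 7 numbers: the shift along the world's x, y, z in units of 60 mm (1.0 is 60 mm), then the turn, a rotation vector about the world's x, y, z in units of 5 degrees (1.0 is 5 degrees), then the finger opening in mm, from 0 to 85.4. A call has 1 to 8 rows; each row shifts and turns the commanded pose from where the row before left it; what a row does not reach is not made up. A row lasts 1/8 s, in which the tool goes at most 62.5 mm and 10.7 degrees, less where a joint would pass 70% of its speed; a pose out of reach is approached as far as the arm can. A call is refused whole if a number of a shift passes 1 or a number of a turn 1, either way. A call with a gripper value outside its range is refused whole. The fingers move at their own pace and stop on an object; FORCE is the grip in N (left out, the last holds). Time passes only in rows, so rows that do not move let the fingers close. It gives the time, the measured TCP pose, the force and the opening at its end, in the units of the state.
- manip.get_obs(): the state, without advancing time (a new reading comes with each control period).
- manip.camera(name): name is "side" or "top" or "wrist"; returns (picture, depth): 420x560x3 uint8, blue, green, red; 420x560 float32, m along the optical axis (not along the pixel's ray), 0 where there is no reading.
- manip.get_calibration(name): a dict with "fx", "fy", "cx", "cy" (pixels), "k1" (the pictures are not rectified: a ray, as slopes to the right and down, at radius r is drawn at 1 + k1 r^2 times it, then the intrinsics apply), "rvec" (rotation vector, rad) and "tvec" (3), from world to camera coordinates, as OpenCV has them; the wrist camera has in their place "T_tool_cam" (4x4, takes a point from camera to tool coordinates, whose origin is the TCP and whose axes are the tool frame's). Camera axes: x right, y down, z forward; pixel columns grow to the right and rows downward; lengths in m; the calibration is good to about 2 mm. A picture is of the moment at which its call begins: read the wrist's pose just before it. get_calibration takes no time and is no camera call.
- manip.hand_in(): hands the job in, once; it reports no verdict.
The state is a dict: "clock": time; "joint_pos": joint angles; "joint_velocities": joint speeds; "tau": joint torques, N m; "position": TCP position; "ee_rot": TCP orientation; "ft_force": force on the tool from outside, world axes, zero at the start; "torque": the same for the moment, N m; "grip_width": opening from 0.0 (shut) to 1.0 (fully open).
Only numpy, scipy, OpenCV 4.12 (cv2) and the standard library are available. Lean on these libraries where they do the work, as an engineer would, in place of code of your own. Each camera call takes 0.05 s, during which the arm holds its last target.

## Working session

There is one attempt and no reset: what is moved stays moved. The work goes in short steps, Python scripts to look and compute and a shell command to move; the robot and the scene stay as the last step left them, time stands still between calls to the robot, and variables do not carry over. Pictures are saved under pics/ and viewed, and the job is handed in when it is done.

```bash
ls; mkdir -p pics; python3 - <<'E'
from workcell import manip
import cv2,numpy as np
print(manip.get_obs()); print(manip.grasp_offset)
for n in ["side","top","wrist"]:
    c=manip.get_calibration(n); print(n,c)
    im,d=manip.camera(n); cv2.imwrite(f"pics/{n}0.png",im); np.save(f"pics/{n}0.npy",d)
E
```

```text
pics
{'clock': 0.0, 'joint_pos': array([-1.32258328,  0.33287282, -0.06468839,  1.46096937,  0.02157477,
        1.34990435, -0.08850042]), 'joint_velocities': array([ 0.00086259, -0.00138882, -0.0007356 ,  0.00116682, -0.00052528,
       -0.00036439, -0.0002438 ]), 'tau': array([-4.37143699e-04, -6.25436139e+01,  4.88545094e-02, -3.91608024e+01,
        1.62189861e-02,  9.83559410e-03, -6.10736890e-06]), 'position': array([0.16708599, 0.60179753, 0.19820195]), 'ee_rot': array([ 7.96087241e-01,  6.05181437e-01, -5.66052699e-04,  4.60650629e-04]), 'ft_force': array([ 0.5216944 , -0.11738301,  0.27176822]), 'torque': array([0.03808461, 0.03069582, 0.02890069]), 'grip_width': 1.0003511523814739}
0.0187
side {'fx': 409.34178539675156, 'fy': 409.34178539675156, 'cx': 275.7316052968395, 'cy': 207.7399883414225, 'k1': -0.0409353316015996, 'rvec': array([ 2.02986893, -0.8068267 ,  0.44290539]), 'tvec': array([-0.44096147,  0.31758152,  0.69854582])}
top {'fx': 499.19371910247725, 'fy': 499.19371910247725, 'cx': 270.51185231787247, 'cy': 205.94293722085163, 'k1': 0.029832749170951262, 'rvec': array([ 2.09921066, -2.1467832 ,  0.22572119]), 'tvec': array([0.01012808, 0.61246352, 1.44760114])}
wrist {'fx': 316.93742351378694, 'fy': 316.93742351378694, 'cx': 277.9765266275612, 'cy': 206.91407334924654, 'k1': 0.0032766391321062864, 'T_tool_cam': array([[ 9.99999927e-01, -3.91598653e-05,  3.81268489e-04,
        -6.58500150e-04],
       [-6.69312871e-05,  9.61638941e-01,  2.74318325e-01,
        -6.86325513e-02],
       [-3.77384895e-04, -2.74318331e-01,  9.61638867e-01,
        -1.75963453e-01],
       [ 0.00000000e+00,  0.00000000e+00,  0.00000000e+00,
         1.00000000e+00]])}
```

View pics/top0.png

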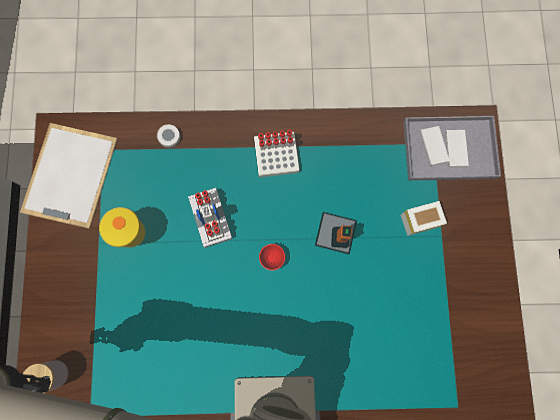

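View pics/side0.png

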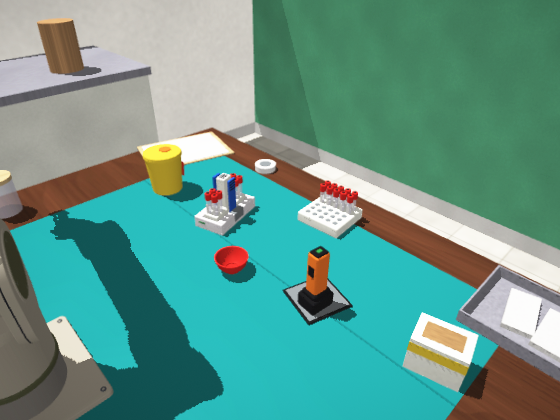

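View pics/wrist0.png

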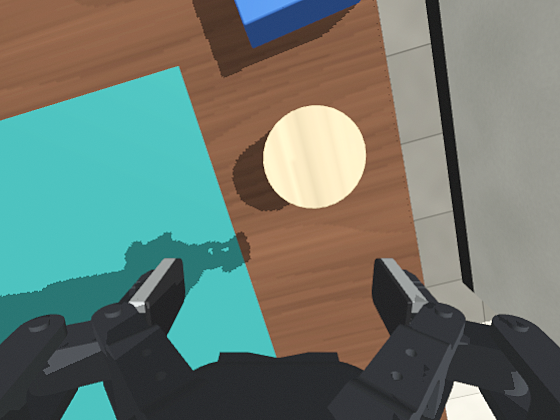

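The top view shows the carrier and dock around (210,216), the pad at (336,232) with the scanner at (343,232), the bowl at (272,257), the bin at (120,227), the rack at (277,153) and the carton at (424,218). Next I'll measure them.

```bash
cat > h.py <<'E'
import cv2,numpy as np
from workcell import manip
from scipy.spatial.transform import Rotation as R
def cam_pose(n,obs=None):
    c=manip.get_calibration(n)
    if 'rvec' in c:
        Rc=R.from_rotvec(c['rvec']).as_matrix(); return c,Rc.T,-Rc.T@np.array(c['tvec']).ravel()
    T=np.eye(4);T[:3,:3]=R.from_quat(obs['ee_rot']).as_matrix();T[:3,3]=obs['position']
    T=T@c['T_tool_cam']; return c,T[:3,:3],T[:3,3]
def slopes(c,uv):
    K=np.array([[c['fx'],0,c['cx']],[0,c['fy'],c['cy']],[0,0,1.]])
    return cv2.undistortPoints(np.array(uv,float).reshape(-1,1,2),K,np.array([c['k1'],0,0,0])).reshape(-1,2)
def plane(n,uv,z,obs=None):
    c,Rw,t=cam_pose(n,obs); s=slopes(c,uv); d=np.c_[s,np.ones(len(s))]@Rw.T
    return t+d*((z-t[2])/d[:,2])[:,None]
def depthpts(n,uv,D,obs=None):
    c,Rw,t=cam_pose(n,obs); s=slopes(c,uv); uv=np.array(uv,int)
    dd=D[uv[:,1],uv[:,0]]; return (np.c_[s,np.ones(len(s))]*dd[:,None])@Rw.T+t
def proj(n,P,obs=None):
    c,Rw,t=cam_pose(n,obs); X=(np.atleast_2d(P)-t)@Rw; s=X[:,:2]/X[:,2:]; r=(s**2).sum(1)
    return s*(1+c['k1']*r)[:,None]*[c['fx'],c['fy']]+[c['cx'],c['cy']]
def mask_pts(m):
    v,u=np.nonzero(m); return np.c_[u,v]
E
python3 - <<'E'
from h import *
im=cv2.imread('pics/top0.png');D=np.load('pics/top0.npy')
sub=np.vstack([np.hstack([cv2.resize(im[175:265,170:270],None,fx=4,fy=4,interpolation=0),cv2.resize(im[175:265,290:390],None,fx=4,fy=4,interpolation=0)])])
cv2.imwrite('pics/z.png',sub)
hsv=cv2.cvtColor(im,cv2.COLOR_BGR2HSV)
P=depthpts('top',[(u,v) for v in range(420) for u in range(560)],D).reshape(420,560,3)
def rep(n,m):
    p=P[m]; print(n,m.sum(),p.mean(0).round(4),p.min(0).round(3),p.max(0).round(3))
def box(u0,u1,v0,v1):
    b=np.zeros((420,560),bool);b[v0:v1,u0:u1]=1;return b
print('table',P[300,300],P[350,400])
for n,b,z in [('carrier',box(180,240,180,255),.02),('tubes',box(180,240,180,255),.08),('tower',box(180,240,180,255),.108),('scan',box(310,365,205,260),.08),('rack',box(245,310,120,185),.02),('bowl',box(255,290,240,275),.02),('bin',box(95,145,200,250),.1),('carton',box(395,450,195,240),.06)]:
    rep(n,b&(P[...,2]>z)&(D>0))
s=hsv[...,1];v=hsv[...,2];h=hsv[...,0]
m=box(310,365,205,260)&(s<60)&(v>60)
cv2.imwrite('pics/m.png',m.astype(np.uint8)*255)
# pad quad
cs,_=cv2.findContours((box(310,365,205,260)&~((h>80)&(h<95)&(s>120))).astype(np.uint8),0,1)
c=max(cs,key=cv2.contourArea); r=cv2.minAreaRect(c); print(r,plane('top',cv2.boxPoints(r),.003))
E
```

```text
table [ 0.33215257 -0.08651109  0.00804642] [ 1.80372898e-01 -3.78700684e-01  3.16952811e-04]
carrier 1496 [0.5846 0.1806 0.0594] [0.502 0.118 0.02 ] [0.68  0.249 0.134]
tubes 458 [0.5889 0.1832 0.1094] [0.524 0.148 0.08 ] [0.655 0.218 0.134]
tower 176 [0.59   0.184  0.1243] [0.544 0.155 0.108] [0.654 0.213 0.134]
scan 194 [ 0.5165 -0.2104  0.1374] [ 0.5   -0.229  0.081] [ 0.537 -0.198  0.159]
rack 1692 [ 0.7864 -0.0256  0.0419] [ 0.72  -0.096  0.02 ] [0.858 0.043 0.095]
bowl 287 [ 0.4646 -0.0039  0.0334] [ 0.424 -0.041  0.02 ] [0.501 0.034 0.051]
bin 1341 [0.5477 0.4282 0.1285] [0.491 0.372 0.1  ] [0.606 0.487 0.141]
carton 895 [ 0.5663 -0.4633  0.0808] [ 0.52  -0.522  0.06 ] [ 0.613 -0.409  0.092]
((335.7059326171875, 232.67648315429688), (35.65273666381836, 33.95498275756836), 14.03624439239502) [[ 0.49863238 -0.13706463  0.003     ]
 [ 0.60171403 -0.16715411  0.003     ]
 [ 0.57193036 -0.27405589  0.003     ]
 [ 0.46957714 -0.24264139  0.003     ]]
```

View pics/z.png

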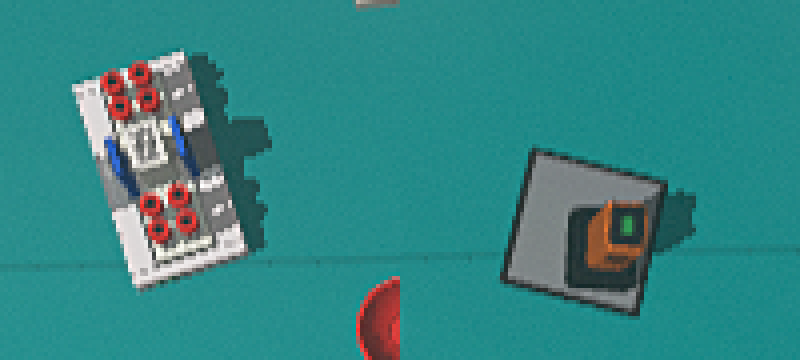

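```bash
python3 -m crank '[[[0.5,-0.75,0.2,0,0,0,85],[0.5,-0.75,0.2,0,0,0,85],[0.5,-0.75,0.2,0,0,0,85],[0.5,-0.75,0.2,0,0,0,85],[0.5,-0.75,0.2,0,0,0,85],[0.5,-0.75,0.2,0,0,0,85],[0.5,-0.75,0.2,0,0,0,85],[0.5,-0.75,0.2,0,0,0,85]]]'
python3 - <<'E'
from h import *
o=manip.get_obs();im,d=manip.camera('wrist');cv2.imwrite('pics/w1.png',im);np.save('pics/w1.npy',d)
import pickle;pickle.dump(o,open('pics/w1.pkl','wb'));print(o['position'],o['joint_pos'],o['joint_velocities'].round(3))
E
```

```text
clock: 1.15
position: [0.4078, 0.2405, 0.2954]
ee_rot: [0.796, 0.605, 0.0, -0.0]
ft_force: [1.7, 0.5, 0.7]
grip_width: 0.996
[0.4078132  0.24054595 0.29538826] [-0.89044621 -0.05403446  0.2511732   1.69467741  0.01323863  1.49907806
  0.65948496] [ 0.413 -0.046  0.474 -0.159  0.035  0.198  0.877]
```

View pics/w1.png

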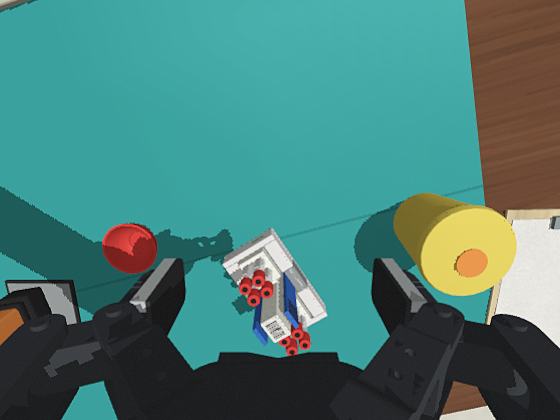

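The wrist view shows the carrier with its label at about (274,329), the bowl at (130,248), the bin at right, and the scanner at lower left behind the finger. I'll compute the label from this view and check it against the top view.

```bash
python3 - <<'E'
from h import *
import pickle
o=pickle.load(open('pics/w1.pkl','rb'));im=cv2.imread('pics/w1.png')
cv2.imwrite('pics/w1z.png',cv2.resize(im[225:365,210:340],None,fx=4,fy=4,interpolation=0))
hsv=cv2.cvtColor(im,cv2.COLOR_BGR2HSV)
print(plane('wrist',[(274,329)],.126,o))
t=cv2.imread('pics/top0.png');print(plane('top',[(170+147/4,175+145/4)],.126))
side=cv2.imread('pics/side0.png')
cv2.imwrite('pics/s0z.png',np.hstack([cv2.resize(side[160:240,180:270],None,fx=4,fy=4,interpolation=0),cv2.resize(side[240:330,275:360],(340,320),interpolation=0)]))
for n,z in[('top',t),('wrist',im),('side',side)]:
    h=cv2.cvtColor(z,cv2.COLOR_BGR2HSV); m=(h[...,0]>108)&(h[...,0]<128)&(h[...,1]>140)
    k,l,st,ce=cv2.connectedComponentsWithStats(m.astype(np.uint8))
    print(n,[(st[i].tolist(),ce[i].round(1)) for i in range(1,k) if st[i][4]>15])
E
```

```text
[[0.59076254 0.1840459  0.126     ]]
[[0.58779723 0.18123603 0.126     ]]
top [([212, 204, 5, 10, 18], array([214. , 208.4])), ([196, 210, 5, 9, 17], array([198.1, 213.8]))]
wrist [([284, 273, 14, 51, 365], array([289.3, 296.9])), ([253, 304, 14, 41, 225], array([259. , 324.5]))]
side [([213, 174, 7, 14, 33], array([215. , 179.9])), ([228, 177, 8, 34, 205], array([231.5, 193.5]))]
```

View pics/w1z.png

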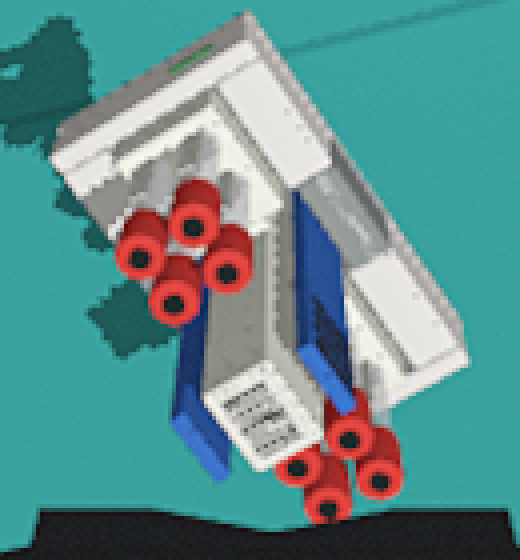

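View pics/s0z.png

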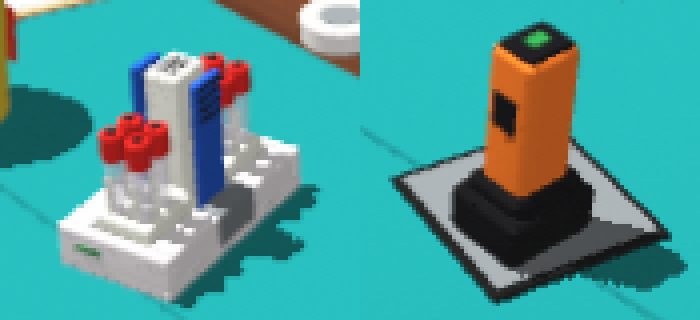

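```bash
python3 - <<'E'
from h import *
import pickle
o=pickle.load(open('pics/w1.pkl','rb'))
f=lambda L:[(210+a/4,225+b/4) for a,b in L]
p=plane('wrist',f([(52,158),(252,38),(465,360)]),.033,o);print(p)
for a,b in[(0,1),(1,2)]:
    d=p[b]-p[a];print(np.linalg.norm(d),np.degrees(np.arctan2(d[1],d[0])))
q=plane('wrist',f([(207,395),(275,362),(325,440),(258,472)]),.126,o);print(q,q.mean(0))
for a,b in[(0,1),(1,2),(3,2),(0,3)]:
    d=q[b]-q[a];print(np.linalg.norm(d),np.degrees(np.arctan2(d[1],d[0])))
E
```

```text
[[0.52724402 0.12047284 0.033     ]
 [0.50085589 0.20669048 0.033     ]
 [0.6551051  0.25128914 0.033     ]]
0.0901654914156825 107.01747143172173
0.1605672958164715 16.12636767530005
[[0.57914417 0.17120884 0.126     ]
 [0.57332041 0.19514374 0.126     ]
 [0.60530352 0.202893   0.126     ]
 [0.61122891 0.17896169 0.126     ]] [0.59224925 0.18705182 0.126     ]
0.024633223256714642 103.67528498165012
0.0329085239546245 13.619852172281892
0.02465395732360036 103.90672477232593
0.03300813668813881 13.584378206234579
```

```bash
python3 -m crank '[[[0.1,-0.9,0.1,0,0,0,85],[0.1,-0.95,0,0,0,0,85],[0.1,-0.95,0,0,0,0,85],[0.1,-0.95,0,0,0,0,85],[0.0,-0.95,0,0,0,0,85],[0.0,-0.95,0,0,0,0,85],[0.0,-0.95,0,0,0,0,85],[0.0,-0.9,0,0,0,0,85]]]'
python3 -m crank '[[[0,0,0,0,0,0,85],[0,0,0,0,0,0,85]]]'
python3 - <<'E'
from h import *
o=manip.get_obs();im,d=manip.camera('wrist');cv2.imwrite('pics/w2.png',im);np.save('pics/w2.npy',d)
import pickle;pickle.dump(o,open('pics/w2.pkl','wb'));print(o['position'],o['joint_pos'],o['joint_velocities'].round(3))
E
```

```text
clock: 2.2
position: [0.4307, -0.2095, 0.3011]
ee_rot: [0.796, 0.605, 0.0, 0.0]
ft_force: [1.0, -0.3, -0.8]
grip_width: 0.997
clock: 2.45
position: [0.4312, -0.2071, 0.3008]
ee_rot: [0.796, 0.605, -0.0, -0.0]
ft_force: [0.7, -0.2, 0.0]
grip_width: 0.994
[ 0.43124036 -0.20707907  0.30081461] [-0.55108185 -0.11000386  0.84885447  1.69675568  0.08239268  1.51838932
  1.59062097] [-0.01  -0.007 -0.025  0.007  0.     0.002 -0.001]
```

View pics/w2.png

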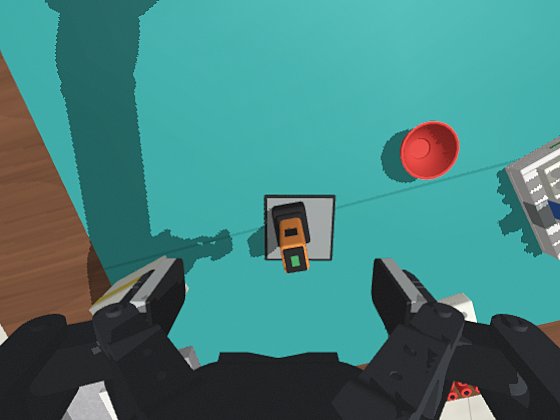

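The pad spans about (265-335, 195-260) and is image-aligned. The scanner stands on it slightly rotated, with its cap at (295,260) leaning away because of perspective. I'll zoom in and measure.

```bash
python3 - <<'E'
from h import *
im=cv2.imread('pics/w2.png')
cv2.imwrite('pics/w2z.png',cv2.resize(im[185:280,250:345],None,fx=6,fy=6,interpolation=0))
E
```

```text
(no output)
```

View pics/w2z.png

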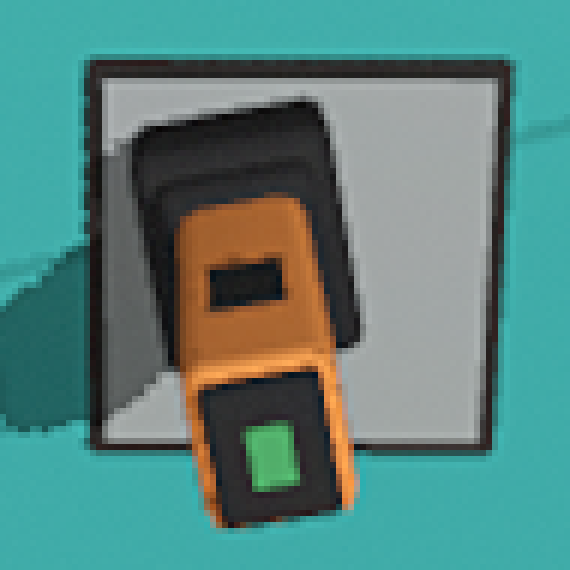

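```bash
python3 - <<'E'
from h import *
import pickle
o=pickle.load(open('pics/w2.pkl','rb'))
f=lambda L:[(250+a/6-.4,185+b/6-.4) for a,b in L]
for n,L,z in [('handle',[(188,382),(336,360),(355,505),(213,527)],.147),('cap',[(205,387),(320,373),(338,512),(220,524)],.149),('green',[(246,425),(293,422),(299,487),(252,492)],.149),('pad',[(90,62),(510,62),(490,452),(93,450)],.006)]:
    p=plane('wrist',f(L),z,o);print(n,p.mean(0))
    for a,b in[(0,1),(3,2),(0,3),(1,2)]:
        d=p[b]-p[a];print('  ',np.linalg.norm(d).round(4),np.degrees(np.arctan2(d[1],d[0])).round(1))
# side check
print(proj('side',[[.5165,-.2104,.149]]))
D=np.load('pics/w2.npy')
print(depthpts('wrist',np.array(f([(270,455)])).round(),D,o))
E
```

```text
handle [ 0.51956218 -0.21192371  0.147     ]
   0.028 83.6
   0.0275 84.2
   0.0304 -6.3
   0.0301 -7.2
cap [ 0.51958713 -0.21247057  0.149     ]
   0.0215 82.0
   0.0225 80.9
   0.0283 -9.4
   0.0288 -7.4
green [ 0.52105022 -0.21251723  0.149     ]
   0.0088 78.5
   0.0089 81.2
   0.0139 -10.2
   0.0134 -9.6
pad [ 0.53680864 -0.20263136  0.006     ]
   0.107 74.5
   0.1073 74.2
   0.1078 -15.7
   0.1084 -15.6
[[316.84545541 251.30104736]]
[[ 0.51935532 -0.21219077  0.15077425]]
```

```bash
python3 -m crank '[[[0.5,-0.04,0,0,0,0.5,85],[0.5,-0.04,0,0,0,0.5,85],[0.47,0,0,0,0,0.5,85],[0,0,-0.7,0,0,0,85],[0,0,-0.5,0,0,0,85],[0,0,0,0,0,0,85],[0,0,0,0,0,0,85]]]'
python3 - <<'E'
from h import *
o=manip.get_obs();im,d=manip.camera('wrist');cv2.imwrite('pics/w3.png',im)
r=R.from_quat(o['ee_rot']).as_matrix();print(o['position'],o['joint_pos'].round(2),np.degrees(np.arctan2(r[1,0],r[0,0])))
print(proj('wrist',[[.5195,-.2122,.149],[.5195,-.2122,.111]],o))
E
```

```text
clock: 3.38
position: [0.52, -0.212, 0.2303]
ee_rot: [0.754, 0.656, 0.0, 0.0]
ft_force: [0.2, 1.7, 0.6]
grip_width: 0.996
[ 0.52001982 -0.21201978  0.23025016] [-0.48  0.23  0.93  1.63 -0.19  1.38  1.91] 82.04934407031358
[[278.45196109 200.90496149]
 [278.36442606 190.66520869]]
```

View pics/w3.png

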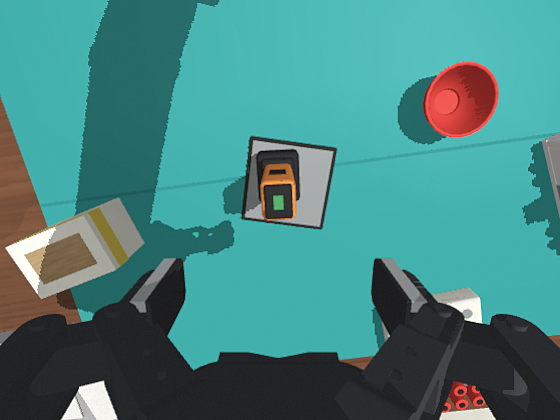

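```bash
python3 -m crank '[[[0,0,-0.6,0,0,0,85],[0,0,-0.6,0,0,0,85],[0,0,-0.6,0,0,0,85],[0,0,-0.5,0,0,0,85],[0,0,0,0,0,0,85],[0,0,0,0,0,0,85]]]'
python3 -m crank '[[[0,0,0,0,0,0,15],[0,0,0,0,0,0,15],[0,0,0,0,0,0,15],[0,0,0,0,0,0,15],[0,0,0,0,0,0,15],[0,0,0,0,0,0,15]]]' 35
python3 - <<'E'
from h import *
o=manip.get_obs();im,d=manip.camera('wrist');cv2.imwrite('pics/w4.png',im);print(o['position'],o['ft_force'],o['grip_width']*85.4)
E
```

```text
clock: 4.18
position: [0.5205, -0.2129, 0.0929]
ee_rot: [0.755, 0.656, 0.001, 0.001]
ft_force: [0.7, -0.5, -0.3]
grip_width: 0.997
clock: 4.92
position: [0.5198, -0.2125, 0.0916]
ee_rot: [0.755, 0.656, 0.0, 0.0]
ft_force: [-0.7, 0.8, 6.9]
grip_width: 0.348
[ 0.51977802 -0.21252625  0.09157143] [-0.7092217   0.84153108  6.87018963] 29.748484796270844
```

View pics/w4.png

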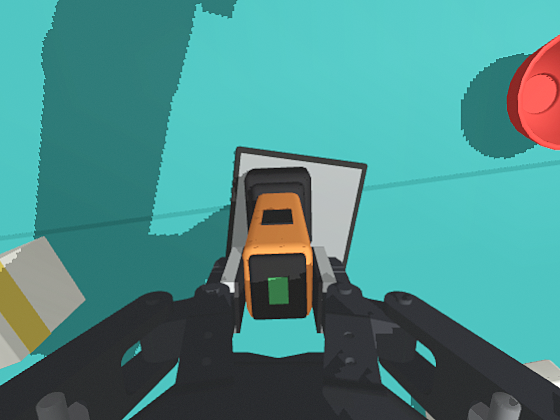

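```bash
python3 -m crank '[[[0,0,0.5,0,0,0,15],[0,0,0.75,0,0,0,15],[0,0,0.8,0,0,0,15],[0,0,0.8,0,0,0,15],[0.1,0.4,0,0,0,0,15],[0.15,0.8,0,0,0,0,15],[0.15,0.8,0,0,0,0,15],[0.15,0.8,0,0,0,0,15]]]'
python3 -m crank '[[[0.15,0.8,0,0,0,0,15],[0.15,0.8,0,0,0,0,15],[0.15,0.8,0,0,0,0,15],[0.1,0.6,0,0,0,0,15],[0.1,0.4,0,0,0,0,15],[0.07,0.3,0,0,0,0,15],[0,0.1,0,0,0,0,15],[0,0,0,0,0,0,15]]]'
```

```text
clock: 5.98
position: [0.5522, -0.043, 0.2618]
ee_rot: [0.755, 0.656, -0.0, -0.0]
ft_force: [0.7, 0.5, -2.2]
grip_width: 0.346
clock: 6.98
position: [0.5956, 0.1826, 0.2621]
ee_rot: [0.755, 0.656, -0.0, 0.0]
ft_force: [-0.4, -0.2, -1.6]
grip_width: 0.346
```

```bash
python3 -m crank '[[[-0.09,0.03,0,0,0,0,15],[0,0,0,0,0,0,15],[0,0,0,0,0,0,15]]]'
python3 - <<'E'
from h import *
o=manip.get_obs();print(o['position'],o['grip_width'],o['ft_force'])
for n in['side','top','wrist']:
    im,d=manip.camera(n);cv2.imwrite(f'pics/{n}5.png',im)
    if n=='side': cv2.imwrite('pics/s5z.png',cv2.resize(im[90:240,150:290],None,fx=4,fy=4,interpolation=0))
p=o['position'];print(proj('side',[p+[0,0,-.0856],[.59,.184,.126]]))
E
```

```text
clock: 7.35
position: [0.5901, 0.185, 0.2622]
ee_rot: [0.755, 0.656, 0.0, -0.0]
ft_force: [0.2, -0.2, -1.9]
grip_width: 0.348
[0.59010137 0.18497616 0.26223926] 0.3476759278808837 [ 0.17316258 -0.22431485 -1.89345639]
[[221.67302704 159.29760385]
 [223.1331069  176.66898278]]
```

View pics/s5z.png

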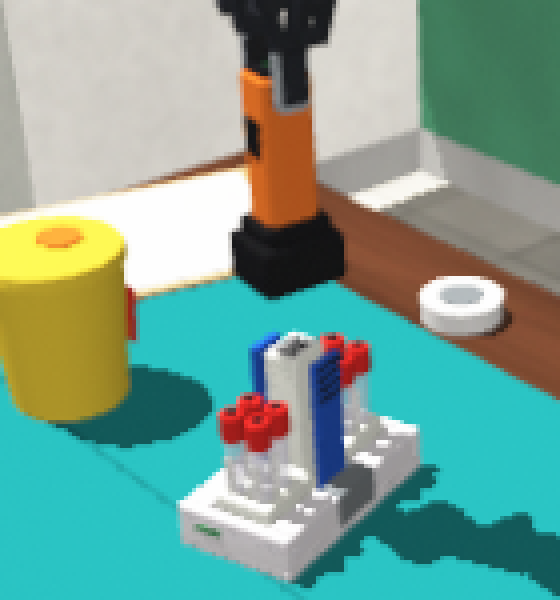

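View pics/wrist5.png

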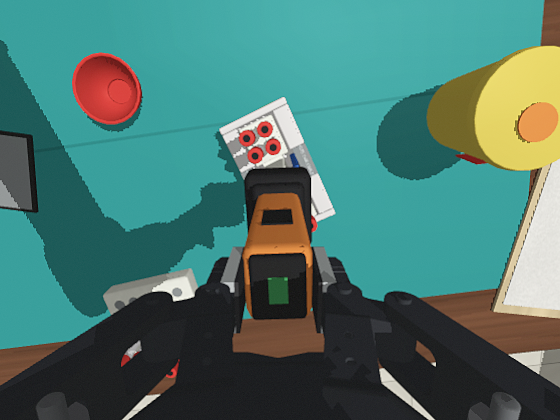

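The side view shows the scanner's underside centre at about (222,158) and the label at (224,177). The predictions were (221.7,159.3) and (223.1,176.7), so the scanner is aligned about 5 cm above. I'll hold it here.

```bash
for i in 1 2 ; do python3 -m crank '[[[0,0,0,0,0,0,15],[0,0,0,0,0,0,15],[0,0,0,0,0,0,15],[0,0,0,0,0,0,15],[0,0,0,0,0,0,15],[0,0,0,0,0,0,15],[0,0,0,0,0,0,15],[0,0,0,0,0,0,15]]]'; done; python3 -m crank '[[[0,0,0,0,0,0,15],[0,0,0,0,0,0,15],[0,0,0,0,0,0,15],[0,0,0,0,0,0,15]]]'
```

```text
clock: 8.5
position: [0.5902, 0.1852, 0.262]
ee_rot: [0.755, 0.656, 0.0, -0.0]
ft_force: [-0.2, 0.6, -2.5]
grip_width: 0.347
clock: 9.5
position: [0.5902, 0.1853, 0.262]
ee_rot: [0.755, 0.656, 0.0, -0.0]
ft_force: [0.2, -0.3, -1.8]
grip_width: 0.348
clock: 10.0
position: [0.5902, 0.1853, 0.262]
ee_rot: [0.755, 0.656, 0.0, -0.0]
ft_force: [0.3, 0.0, -2.0]
grip_width: 0.345
```

```bash
python3 -m crank '[[[-0.09,-0.3,0,0,0,0,15],[-0.1,-0.7,0,0,0,0,15],[-0.1,-0.85,0,0,0,0,15],[-0.1,-0.85,0,0,0,0,15],[-0.1,-0.85,0,0,0,0,15],[-0.1,-0.85,0,0,0,0,15],[-0.1,-0.85,0,0,0,0,15],[-0.1,-0.7,0,0,0,0,15]]]'
python3 -m crank '[[[-0.1,-0.4,0,0,0,0,15],[0,-0.12,0,0,0,0,15],[0,0,-0.5,0,0,0,15],[0,0,-0.7,0,0,0,15],[0,0,-0.6,0,0,0,15],[0,0,-0.4,0,0,0,15],[0,0,-0.3,0,0,0,15],[0,0,0,0,0,0,15]]]'
python3 -m crank '[[[0,0,0,0,0,0,15],[0,0,0,0,0,0,15]]]'
python3 - <<'E'
from h import *
o=manip.get_obs();print(o['position'],o['grip_width'],o['ft_force'])
for n in['wrist','side']:
    im,d=manip.camera(n);cv2.imwrite(f'pics/{n}6.png',im)
    if n=='side': cv2.imwrite('pics/s6z.png',cv2.resize(im[200:340,260:380],None,fx=4,fy=4,interpolation=0))
E
```

```text
clock: 11.0
position: [0.5411, -0.1752, 0.2623]
ee_rot: [0.756, 0.655, 0.0, 0.0]
ft_force: [0.8, 1.3, -1.8]
grip_width: 0.344
clock: 12.0
position: [0.5363, -0.2023, 0.1112]
ee_rot: [0.755, 0.656, -0.001, -0.001]
ft_force: [-0.3, -0.6, -1.7]
grip_width: 0.351
clock: 12.25
position: [0.5374, -0.2031, 0.113]
ee_rot: [0.755, 0.656, 0.001, 0.001]
ft_force: [0.8, -0.0, -2.2]
grip_width: 0.348
[ 0.53743251 -0.20312472  0.11304613] 0.3476133346071364 [ 0.84077019 -0.00347909 -2.2210214 ]
```

View pics/s6z.png

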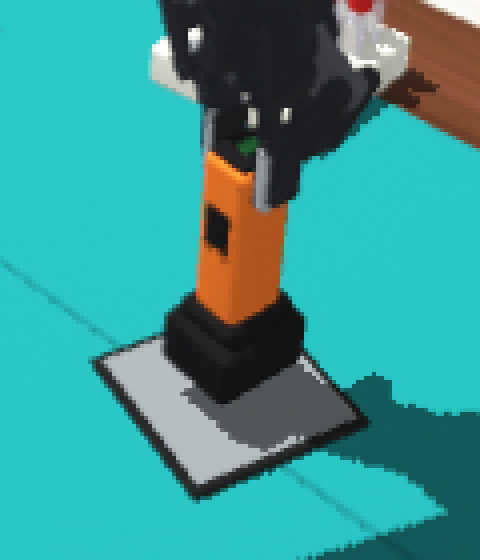

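View pics/wrist6.png

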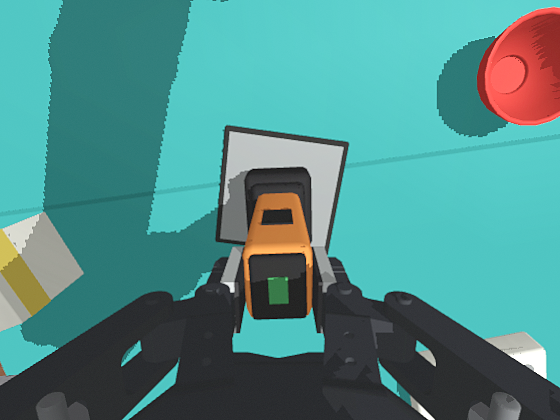

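The scanner is upright about 2 cm above the middle of the pad. I'll lower it.

```bash
python3 -m crank '[[[0,0,-0.15,0,0,0,15],[0,0,-0.12,0,0,0,15],[0,0,-0.05,0,0,0,15],[0,0,0,0,0,0,15],[0,0,0,0,0,0,15]]]'
```

```text
clock: 12.98
position: [0.5369, -0.203, 0.093]
ee_rot: [0.755, 0.656, 0.0, 0.0]
ft_force: [-0.2, -0.1, -2.1]
grip_width: 0.346
```

```bash
python3 -m crank '[[[0,0,-0.03,0,0,0,15],[0,0,0,0,0,0,15],[0,0,0,0,0,0,15]]]'
```

```text
clock: 13.35
position: [0.5372, -0.2031, 0.0916]
ee_rot: [0.755, 0.656, 0.0, 0.0]
ft_force: [-1.4, 0.7, 5.9]
grip_width: 0.35
```

Contact: the force went from -2 to +6 N. I'll open and retreat straight up.

```bash
python3 -m crank '[[[0,0,0,0,0,0,50],[0,0,0,0,0,0,85],[0,0,0,0,0,0,85],[0,0,0,0,0,0,85],[0,0,0,0,0,0,85],[0,0,0,0,0,0,85]]]'
python3 - <<'E'
from h import *
o=manip.get_obs();print(o['position'],o['grip_width'],o['ft_force'])
for n in['wrist','side']:
    im,d=manip.camera(n);cv2.imwrite(f'pics/{n}7.png',im)
    if n=='side': cv2.imwrite('pics/s7z.png',cv2.resize(im[200:340,260:380],None,fx=4,fy=4,interpolation=0))
E
```

```text
clock: 14.1
position: [0.5368, -0.203, 0.091]
ee_rot: [0.755, 0.656, 0.0, -0.0]
ft_force: [0.6, -0.4, 0.5]
grip_width: 0.994
[ 0.53675061 -0.20296008  0.09100662] 0.9940331029109567 [ 0.56337846 -0.43119755  0.53171989]
```

View pics/s7z.png

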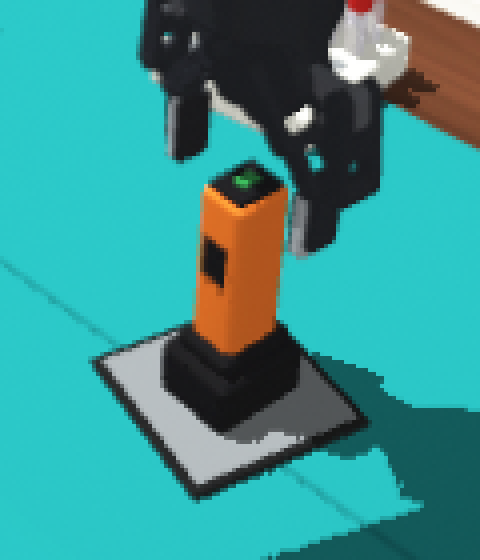

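View pics/wrist7.png

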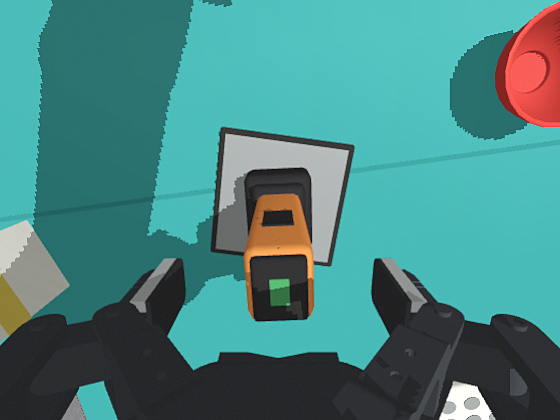

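The scanner stands upright on the middle of the pad, with its base inside the pad edges on all sides and the fingers clear. Next I'll go up and over to the carrier, turning +24.5°.

```bash
python3 -m crank '[[[0,0,0.6,0,0,0,85],[0,0,0.9,0,0,0,85],[0,0,0.9,0,0,0,85],[0,0,0.8,0,0,0.4,85],[0,0.5,0.2,0,0,0.5,85],[0,0.8,0,0,0,0.5,85],[-0.1,0.8,0,0,0,0.5,85],[-0.1,0.8,0,0,0,0.5,85]]]'
python3 -m crank '[[[-0.1,0.8,0,0,0,0.5,85],[0,0.8,0,0,0,0.5,85],[0,0.8,0,0,0,0.5,85],[0,0.6,0,0,0,0.5,85],[0,0.3,0,0,0,0.5,85],[0,0,0,0,0,0,85],[0,0,0,0,0,0,85],[0,0,0,0,0,0,85]]]'
python3 - <<'E'
from h import *
import pickle
o=manip.get_obs();r=R.from_quat(o['ee_rot']).as_matrix();print(o['position'],o['joint_pos'].round(2),np.degrees(np.arctan2(r[1,0],r[0,0])))
pickle.dump(o,open('pics/w8.pkl','wb'))
im,d=manip.camera('wrist');cv2.imwrite('pics/w8.png',im)
p=proj('wrist',[[.59,.185,.126]],o)[0];print(p)
u,v=p.astype(int);x0=max(0,u-70);y0=max(0,v-90);print(x0,y0);cv2.imwrite('pics/w8z.png',cv2.resize(im[y0:y0+145,x0:x0+140],None,fx=4,fy=4,interpolation=0))
E
```

```text
clock: 15.2
position: [0.5244, -0.0275, 0.2951]
ee_rot: [0.682, 0.732, 0.0, 0.0]
ft_force: [-0.2, 0.6, -0.5]
grip_width: 0.994
clock: 16.2
position: [0.5192, 0.1674, 0.2953]
ee_rot: [0.6, 0.8, 0.0, 0.0]
ft_force: [0.2, -0.1, 0.2]
grip_width: 0.996
[0.51915283 0.16737373 0.29529534] [-0.98  0.12  0.65  1.54 -0.07  1.5   1.53] 106.32297216195995
[276.18013519 242.58251009]
206 152
```

View pics/w8z.png

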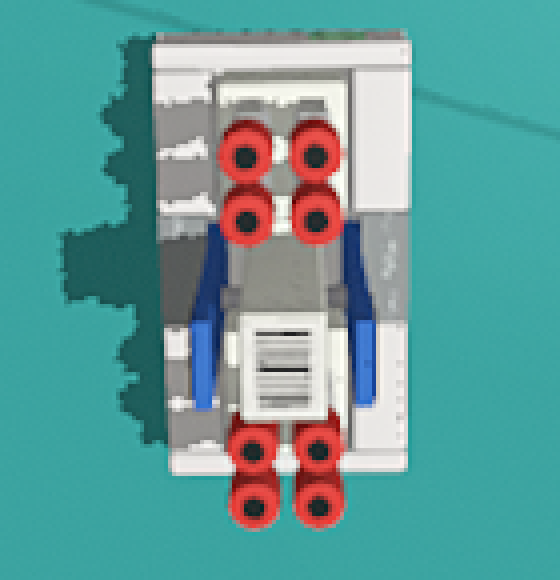

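```bash
python3 - <<'E'
from h import *
import pickle
o=pickle.load(open('pics/w8.pkl','rb'))
f=lambda L:[(206+a/4-.4,152+b/4-.4) for a,b in L]
for n,L,z in [('tower',[(240,315),(325,311),(328,418),(244,421)],.126),('catch',[(190,322),(375,320),(377,406),(195,409)],.124),('dock',[(152,42),(411,40),(408,472),(168,474)],.033)]:
    p=plane('wrist',f(L),z,o);print(n,p.mean(0))
    for a,b in[(0,1),(3,2),(0,3),(1,2)]:
        d=p[b]-p[a];print('  ',np.linalg.norm(d).round(4),np.degrees(np.arctan2(d[1],d[0])).round(1))
E
```

```text
tower [0.59074085 0.185806   0.126     ]
   0.0246 109.2
   0.0249 108.5
   0.0334 17.7
   0.0337 18.3
catch [0.5908626  0.18583176 0.124     ]
   0.0539 107.0
   0.0541 107.3
   0.0276 18.2
   0.0272 18.6
dock [0.59051624 0.18566288 0.033     ]
   0.0895 106.8
   0.0915 106.8
   0.1646 16.7
   0.1645 17.4
```

The carrier centre is at (0.5907, 0.1858) with yaw about 17°. The sizes check out: catches 54 mm apart, dock 90 x 164 mm. Moving above it and down.

```bash
python3 -m crank '[[[0.4,0.1,0,0,0,0.15,85],[0.4,0.1,0,0,0,0,85],[0.39,0.1,0,0,0,0,85],[0,0,-0.6,0,0,0,85],[0,0,-0.6,0,0,0,85],[0,0,0,0,0,0,85],[0,0,0,0,0,0,85]]]'
python3 - <<'E'
from h import *
o=manip.get_obs();r=R.from_quat(o['ee_rot']).as_matrix();print(o['position'],np.degrees(np.arctan2(r[1,0],r[0,0])))
im,d=manip.camera('wrist');cv2.imwrite('pics/w9.png',im)
print(proj('wrist',[[.5907,.1858,.126]],o))
E
```

```text
clock: 17.12
position: [0.5908, 0.1869, 0.2248]
ee_rot: [0.593, 0.805, 0.001, 0.0]
ft_force: [1.6, -0.8, 0.5]
grip_width: 0.995
[0.59081463 0.186858   0.2247509 ] 107.20679132252927
[[277.93797247 196.2651123 ]]
```

View pics/w9.png

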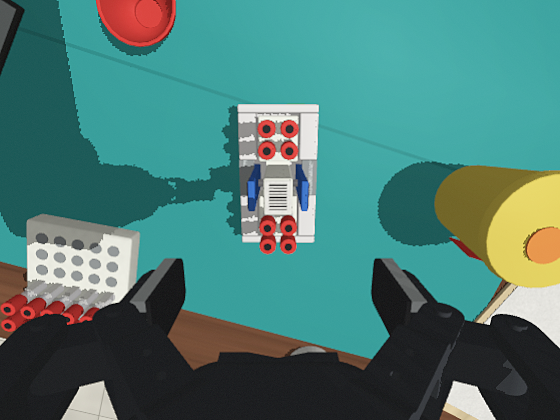

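The label is at (278,196), as predicted. Descending, then squeezing.

```bash
python3 -m crank '[[[0,0,-0.6,0,0,0,85],[0,0,-0.6,0,0,0,85],[0,0,-0.6,0,0,0,85],[0,0,-0.4,0,0,0,85],[0,0,-0.05,0,0,0,85],[0,0,0,0,0,0,85],[0,0,0,0,0,0,85]]]'
python3 -m crank '[[[0,0,0,0,0,0,60],[0,0,0,0,0,0,50],[0,0,0,0,0,0,30],[0,0,0,0,0,0,30],[0,0,0,0,0,0,30],[0,0,0,0,0,0,30],[0,0,0,0,0,0,30],[0,0,0,0,0,0,30]]]' 60
python3 - <<'E'
from h import *
o=manip.get_obs();print(o['position'],o['ft_force'],o['grip_width']*85.4)
im,d=manip.camera('wrist');cv2.imwrite('pics/w10.png',im)
im,d=manip.camera('side');cv2.imwrite('pics/s10z.png',cv2.resize(im[120:260,160:290],None,fx=4,fy=4,interpolation=0))
E
```

```text
clock: 18.05
position: [0.5911, 0.1874, 0.0897]
ee_rot: [0.593, 0.805, 0.001, 0.0]
ft_force: [-0.7, -0.6, 0.9]
grip_width: 0.99
clock: 19.05
position: [0.593, 0.1854, 0.0912]
ee_rot: [0.594, 0.805, 0.002, 0.002]
ft_force: [-0.6, -6.4, 18.7]
grip_width: 0.353
[0.59296528 0.18535212 0.09116348] [-0.62267545 -6.37130977 18.69188322] 30.16853325880941
```

View pics/w10.png

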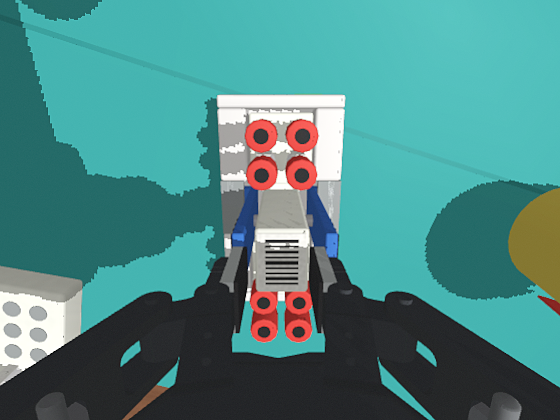

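View pics/s10z.png

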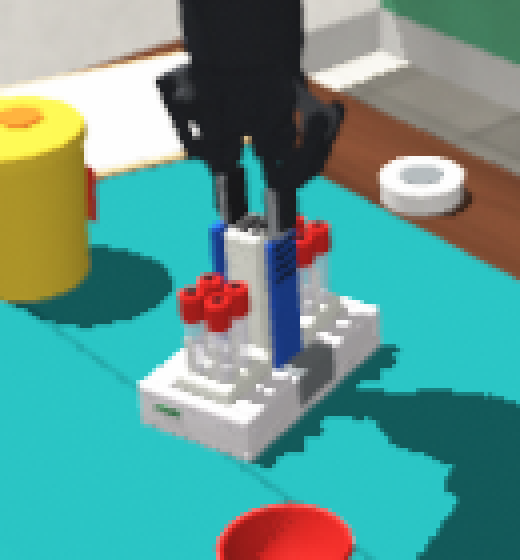

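The gripper reads 30 mm, which is narrower than fully squeezed catches (38 mm). The side view also shows the finger ends at the catch tops (about (282,235) in the zoom), not on their outer faces. Something is off in height, so I'll measure where the finger ends really are.

```bash
python3 - <<'E'
from h import *
o=manip.get_obs();print(o['position'],o['ft_force'],o['torque'],o['grip_width']*85.4)
Rt=R.from_quat(o['ee_rot']).as_matrix();t=o['position']
w=lambda p:(Rt@np.array(p).T).T+t
for wd in(.015,):
  for z in (0,-.0187,-.04):
    P=w([[wd,0,z],[-wd,0,z]]);print('tool z',z,'side',proj('side',P).round(1).tolist(),'zoom',((proj('side',P)-[160,120])*4).round(0).tolist(),'wrist',proj('wrist',P,o).round(0).tolist())
im,D=manip.camera('side')
# depth points near fingers
for (a,b) in [(283,200),(283,215),(283,228),(283,245),(283,270),(290,220),(275,200),(230,200)]:
    u,v=160+a//4,120+b//4
    p=depthpts('side',[(u,v)],D)[0];print((a,b),im[v,u],p.round(4),'tool',(Rt.T@(p-t)).round(4))
im,D=manip.camera('wrist')
for uv in [(236,240),(236,265),(240,300),(331,243),(326,270),(322,310),(281,270),(299,330)]:
    p=depthpts('wrist',[uv],D,o)[0];print('w',uv,im[uv[1],uv[0]],p.round(4),'tool',(Rt.T@(p-t)).round(4))
E
```

```text
[0.59296257 0.18530914 0.09113675] [-0.39941957 -5.5543128  17.74044383] [-1.58787932 -0.00999401 -0.1021974 ] 30.03023987804902
tool z 0 side [[220.0, 186.1], [229.1, 188.9]] zoom [[240.0, 264.0], [277.0, 276.0]] wrist [[305.0, 238.0], [254.0, 238.0]]
tool z -0.0187 side [[219.5, 180.1], [228.7, 182.8]] zoom [[238.0, 240.0], [275.0, 251.0]] wrist [[308.0, 250.0], [252.0, 250.0]]
tool z -0.04 side [[218.9, 173.1], [228.2, 175.8]] zoom [[236.0, 212.0], [273.0, 223.0]] wrist [[312.0, 269.0], [248.0, 269.0]]
(283, 200) [33 29 28] [0.5951 0.1588 0.1538] tool [-0.0261 -0.0054 -0.0627]
(283, 215) [34 30 29] [0.5933 0.1571 0.1464] tool [-0.0271 -0.0076 -0.0552]
(283, 228) [45 41 40] [0.5926 0.1573 0.1348] tool [-0.0268 -0.0084 -0.0437]
(283, 245) [71 37 22] [0.594  0.1602 0.1212] tool [-0.0244 -0.0063 -0.03  ]
(283, 270) [95 43 21] [0.5944 0.1624 0.1018] tool [-0.0223 -0.0053 -0.0107]
(290, 220) [32 29 27] [0.6015 0.16   0.1363] tool [-0.0268  0.0009 -0.0451]
(275, 200) [106 103 100] [0.5917 0.1627 0.1535] tool [-0.0213 -0.0075 -0.0624]
(230, 200) [26 24 24] [0.582  0.1981 0.1433] tool [ 0.0154 -0.0065 -0.0523]
w (236, 240) [123  66  35] [0.5876 0.1615 0.1247] tool [-0.0212 -0.0119 -0.0336]
w (236, 265) [118 118 115] [0.5879 0.1647 0.1487] tool [-0.0183 -0.0106 -0.0576]
w (240, 300) [32 30 31] [0.5988 0.1702 0.1555] tool [-0.0162  0.0014 -0.0643]
w (331, 243) [220 134  72] [0.575  0.2052 0.1265] tool [ 0.0242 -0.0111 -0.0355]
w (326, 270) [113 115 112] [0.5769 0.1992 0.1536] tool [ 0.0179 -0.0109 -0.0626]
w (322, 310) [39 38 36] [0.5887 0.2003 0.1633] tool [ 0.0154  0.0007 -0.0722]
w (281, 270) [168 173 174] [0.5954 0.1866 0.127 ] tool [ 0.0004  0.0028 -0.0358]
w (299, 330) [52 51 52] [0.6415 0.2124 0.1043] tool [ 0.0116  0.0544 -0.0129]
```

The depth readings put the finger ends about 34 mm behind the reported TCP, on the catch tops at z of about 0.125 m. I'll back off up, open, and check the carrier and the open finger ends.

```bash
python3 -m crank '[[[0,0,0.3,0,0,0,30],[0,0,0.3,0,0,0,85],[0,0,0,0,0,0,85],[0,0,0,0,0,0,85],[0,0,0,0,0,0,85],[0,0,0,0,0,0,85]]]' 40
python3 - <<'E'
from h import *
o=manip.get_obs();print(o['position'],o['ft_force'],o['torque'],o['grip_width']*85.4)
Rt=R.from_quat(o['ee_rot']).as_matrix();t=o['position']
im,d=manip.camera('wrist');cv2.imwrite('pics/w11.png',im)
print(proj('wrist',[[.5907,.1858,.126]],o))
for uv in [(170,270),(178,275),(150,300),(180,290),(385,275),(400,300),(395,285)]:
    p=depthpts('wrist',[uv],d,o)[0];print('w',uv,im[uv[1],uv[0]],'tool',(Rt.T@(p-t)).round(4))
im,d=manip.camera('side');cv2.imwrite('pics/s11z.png',cv2.resize(im[120:260,160:290],None,fx=4,fy=4,interpolation=0))
E
```

```text
clock: 20.0
position: [0.5899, 0.187, 0.1235]
ee_rot: [0.593, 0.805, -0.0, -0.0]
ft_force: [-0.6, -0.0, 0.2]
grip_width: 0.996
[0.58989147 0.18699087 0.1235244 ] [-0.58537937 -0.00271462  0.19094609] [-0.00085348  0.00966805  0.01056532] 85.09125469567708
[[277.37769276 239.75205035]]
w (170, 270) [27 26 27] tool [-0.044  -0.0104 -0.0617]
w (178, 275) [27 27 28] tool [-0.0437 -0.004  -0.0537]
w (150, 300) [28 28 27] tool [-0.0434 -0.0107 -0.0835]
w (180, 290) [29 28 28] tool [-0.0437  0.0035 -0.0532]
w (385, 275) [30 29 29] tool [ 0.0415 -0.0085 -0.0621]
w (400, 300) [25 23 23] tool [ 0.0417 -0.0072 -0.078 ]
w (395, 285) [29 29 27] tool [ 0.0414 -0.0104 -0.0732]
```

View pics/w11.png

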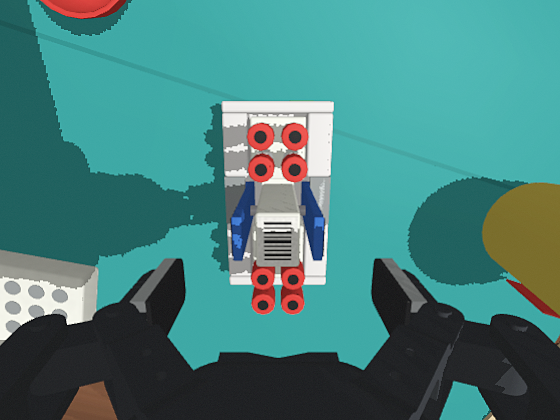

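View pics/s11z.png

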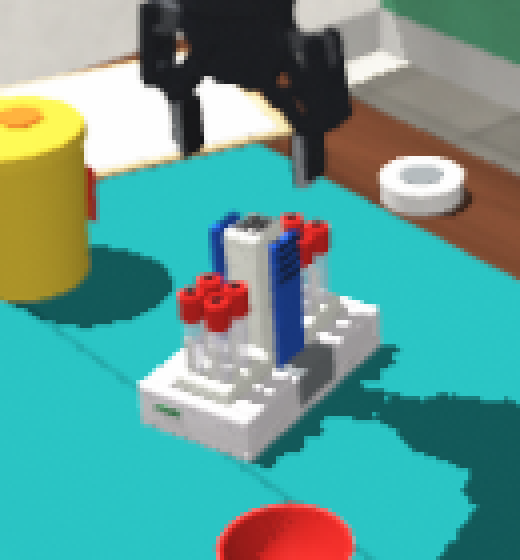

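With the fingers open, their ends are at tool z of about -0.047 m, which again gives about 34 mm. The carrier is still seated and upright. I'll go down to TCP z of about 0.060 so the finger ends reach about 0.095 when closed, with the body still 7 mm clear of the tower in the worst case.

```bash
python3 -m crank '[[[0.04,0,-0.4,0,0,0,85],[0,-0.01,-0.35,0,0,0,85],[0,0,-0.2,0,0,0,85],[0,0,-0.1,0,0,0,85],[0,0,0,0,0,0,85],[0,0,0,0,0,0,85]]]'
python3 - <<'E'
from h import *
o=manip.get_obs();print(o['position'],o['ft_force'],o['torque'],o['grip_width']*85.4)
im,d=manip.camera('wrist');cv2.imwrite('pics/w12.png',im)
im,d=manip.camera('side');cv2.imwrite('pics/s12z.png',cv2.resize(im[120:260,160:290],None,fx=4,fy=4,interpolation=0))
E
```

```text
clock: 20.85
position: [0.593, 0.1866, 0.0618]
ee_rot: [0.593, 0.805, 0.0, 0.0]
ft_force: [0.5, 0.1, 0.7]
grip_width: 1.001
[0.59302369 0.18660923 0.06175754] [0.48575188 0.10992844 0.68227453] [-0.01064199  0.02150247  0.00030919] 85.49791434930029
```

View pics/w12.png

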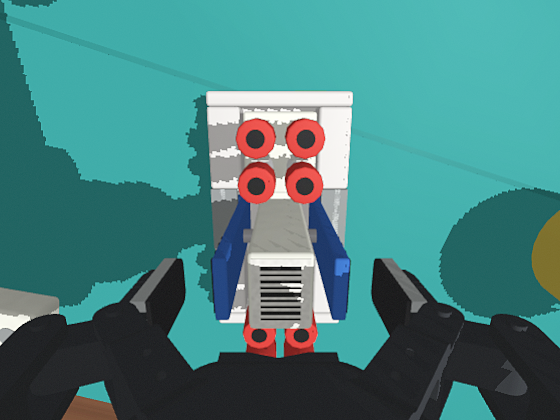

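View pics/s12z.png

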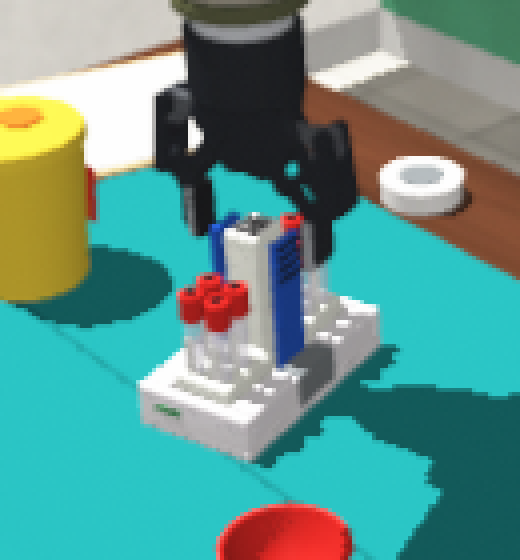

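```bash
python3 -m crank '[[[0,0,0,0,0,0,60],[0,0,0,0,0,0,50],[0,0,0,0,0,0,30],[0,0,0,0,0,0,30],[0,0,0,0,0,0,30],[0,0,0,0,0,0,30],[0,0,0,0,0,0,30],[0,0,0,0,0,0,30]]]' 60
python3 - <<'E'
from h import *
o=manip.get_obs();print(o['position'],o['ft_force'],o['torque'],o['grip_width']*85.4)
im,d=manip.camera('wrist');cv2.imwrite('pics/w13.png',im)
im,d=manip.camera('side');cv2.imwrite('pics/s13z.png',cv2.resize(im[120:260,160:290],None,fx=4,fy=4,interpolation=0))
E
```

```text
clock: 21.95
position: [0.5931, 0.1873, 0.0627]
ee_rot: [0.593, 0.805, 0.001, -0.0]
ft_force: [-4.6, 0.7, 13.4]
grip_width: 0.364
[0.59311279 0.18732911 0.06273642] [-4.5814856   0.72988706 13.4082422 ] [ 0.03494063  1.02529271 -0.00974713] 31.12088879759595
```

View pics/w13.png

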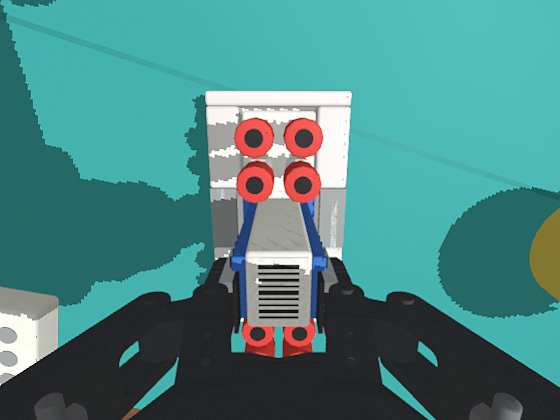

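View pics/s13z.png

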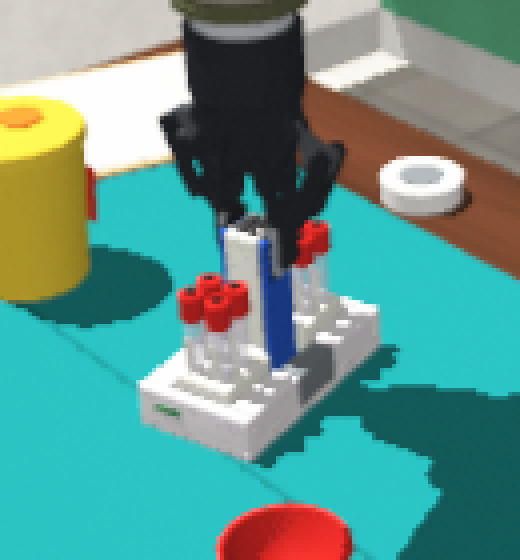

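```bash
python3 - <<'E'
from h import *
im=cv2.imread('pics/w13.png');cv2.imwrite('pics/w13z.png',cv2.resize(im[170:370,200:360],None,fx=4,fy=3,interpolation=2)[:600])
o=manip.get_obs();Rt=R.from_quat(o['ee_rot']).as_matrix();t=o['position']
im,D=manip.camera('wrist')
for uv in [(238,265),(320,265),(235,300),(324,300),(280,290),(245,300),(314,300),(228,268),(332,268)]:
    p=depthpts('wrist',[uv],D,o)[0];print('w',uv,im[uv[1],uv[0]],p.round(4),'tool',(Rt.T@(p-t)).round(4))
E
```

```text
w (238, 265) [134  74  38] [0.5857 0.1673 0.125 ] tool [-0.0168 -0.0129 -0.0623]
w (320, 265) [213 127  70] [0.5763 0.1983 0.1245] tool [ 0.0156 -0.0127 -0.0618]
w (235, 300) [42 42 42] [0.5956 0.1699 0.1335] tool [-0.0172 -0.0027 -0.0708]
w (324, 300) [35 32 33] [0.5842 0.201  0.1362] tool [ 0.0158 -0.0044 -0.0735]
w (280, 290) [125 131 131] [0.5897 0.1859 0.1279] tool [-0.0003 -0.0036 -0.0652]
w (245, 300) [132  66  30] [0.6    0.1742 0.1248] tool [-0.0145  0.0028 -0.0621]
w (314, 300) [137  75  41] [0.592  0.2012 0.1243] tool [ 0.0137  0.0031 -0.0616]
w (228, 268) [114 115 112] [0.5893 0.1639 0.1228] tool [-0.0212 -0.0105 -0.0601]
w (332, 268) [118 119 115] [0.5767 0.2037 0.1232] tool [ 0.0206 -0.0107 -0.0605]
```

View pics/w13z.png

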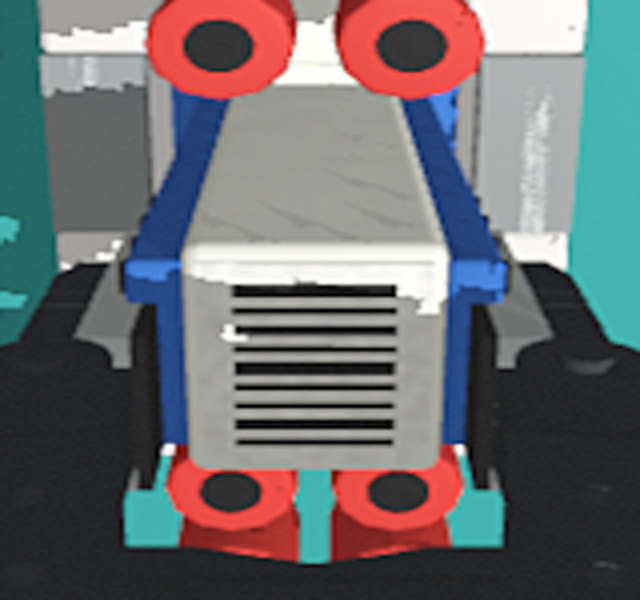

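Both catches are flush with the tower, with the pads on their outer faces. The width reading of 31 mm disagrees with this, probably from finger flex. I'll lift slowly at first.

```bash
python3 -m crank '[[[0,0,0.1,0,0,0,30],[0,0,0.1,0,0,0,30],[0,0,0.15,0,0,0,30],[0,0,0.15,0,0,0,30],[0,0,0,0,0,0,30],[0,0,0,0,0,0,30]]]' 60
python3 - <<'E'
from h import *
o=manip.get_obs();print(o['position'],o['ft_force'],o['torque'],o['grip_width']*85.4)
im,d=manip.camera('wrist');cv2.imwrite('pics/w14.png',im)
im,d=manip.camera('side');cv2.imwrite('pics/s14z.png',cv2.resize(im[120:260,160:290],None,fx=4,fy=4,interpolation=0))
E
```

```text
clock: 22.85
position: [0.5924, 0.1864, 0.0909]
ee_rot: [0.593, 0.805, -0.0, -0.0]
ft_force: [-0.2, -0.2, -4.4]
grip_width: 0.363
[0.5924204  0.1864434  0.09085855] [-0.18609176 -0.15366193 -4.43525887] [ 0.06094119  0.00637397 -0.02150638] 31.023726151800595
```

View pics/s14z.png

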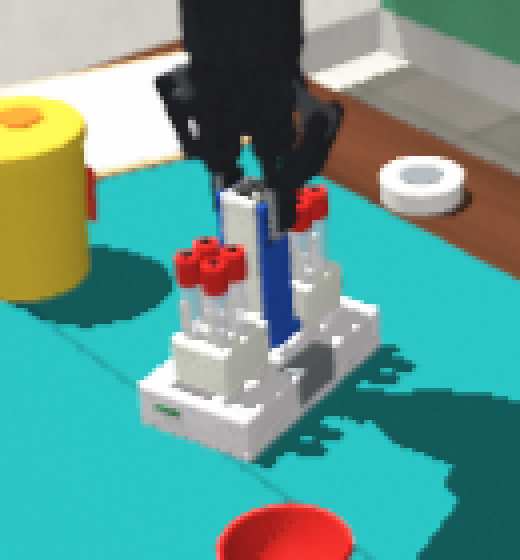

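View pics/w14.png

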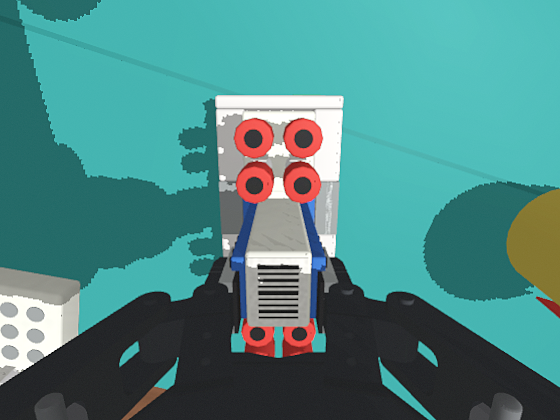

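The carrier is coming out level: the load reads -4.4 N (3.5 N of carrier), and it rose while the dock stayed put. Continuing to about 13.5 cm.

```bash
python3 -m crank '[[[0,0,0.2,0,0,0,30],[0,0,0.3,0,0,0,30],[0,0,0.4,0,0,0,30],[0,0,0.4,0,0,0,30],[0,0,0.3,0,0,0,30],[0,0,0.15,0,0,0,30],[0,0,0.05,0,0,0,30],[0,0,0,0,0,0,30]]]'
python3 -m crank '[[[0,0,0,0,0,0,30],[0,0,0,0,0,0,30],[0,0,0,0,0,0,30],[0,0,0,0,0,0,30],[0,0,0,0,0,0,30],[0,0,0,0,0,0,30],[0,0,0,0,0,0,30],[0,0,0,0,0,0,30]]]'
python3 - <<'E'
from h import *
o=manip.get_obs();print(o['position'],o['ft_force'],o['joint_velocities'].round(3),o['grip_width']*85.4)
im,d=manip.camera('wrist');cv2.imwrite('pics/w15.png',im)
Rt=R.from_quat(o['ee_rot']).as_matrix();t=o['position'];print('tool z',Rt[:,2])
for uv in [(280,290),(238,265),(320,265)]: print(depthpts('wrist',[uv],d,o).round(4))
im,d=manip.camera('side');cv2.imwrite('pics/s15.png',im)
im,d=manip.camera('top');cv2.imwrite('pics/t15.png',im)
E
```

```text
clock: 23.95
position: [0.5923, 0.1864, 0.1985]
ee_rot: [0.593, 0.805, -0.0, -0.0]
ft_force: [0.2, 0.5, -4.6]
grip_width: 0.361
clock: 24.95
position: [0.5926, 0.1864, 0.199]
ee_rot: [0.593, 0.805, 0.0, -0.0]
ft_force: [0.1, 0.3, -4.0]
grip_width: 0.362
[0.59258701 0.18641021 0.1990488 ] [ 0.05559493  0.26357097 -4.03969487] [ 0.001  0.     0.001  0.001 -0.001 -0.    -0.   ] 30.954473578562396
tool z [-1.32091159e-05  3.44815097e-05 -9.99999999e-01]
[[0.5893 0.1851 0.2641]]
[[0.5857 0.1666 0.2604]]
[[0.5757 0.1974 0.2613]]
```

View pics/s15.png

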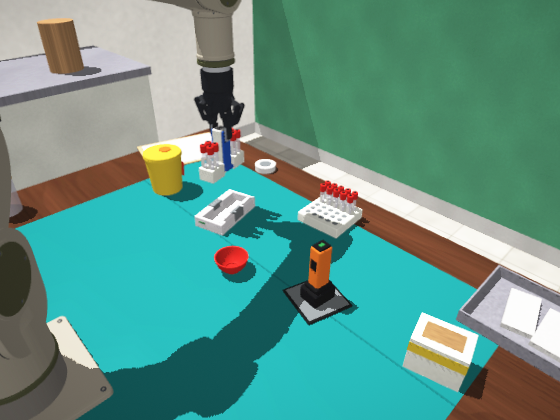

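View pics/w15.png

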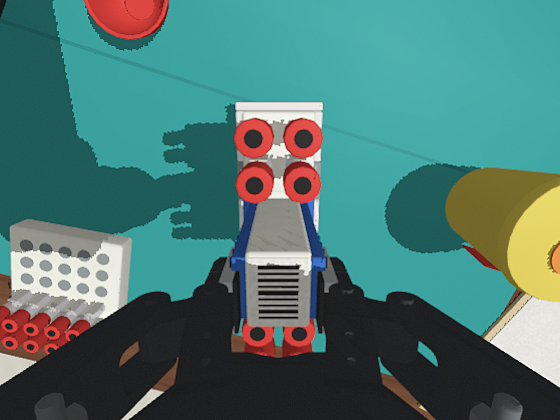

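View pics/t15.png

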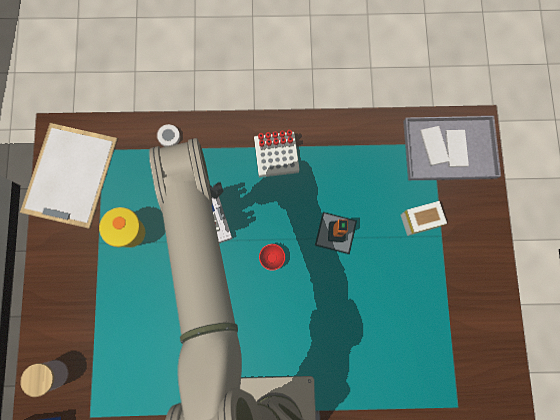

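The carrier is about 13.6 cm up (tower top at z = 0.264, against 0.128 before), level and still, and the dock at (225,211) is empty. The scanner is upright mid-pad at (318,272) and the bystanders are at their original pixels. Handing in.

```bash
python3 -c "
from workcell import manip
print(manip.hand_in()); print(manip.get_obs()['clock'])"
```

```text
the job is handed in; nothing more can be done
None
the job is handed in; nothing more can be done
```

The job is handed in at about 25 s on the clock, with the carrier held up by its squeezed catches; no verdict was reported.

- **Scan:** I held the scanner still over the label for about 2.7 s. The side view put its window about 5 cm above the label and within a few millimetres sideways.
- **Scanner back on its pad:** I set it down and let go. The last pictures show it upright in the middle of the pad.
- **Carrier:** I squeezed both catches flush to the tower and lifted the carrier straight up about 13.6 cm, by depth reading and TCP travel. It was level and still, with a load of about 4 N, and the dock was empty.
- **Bystanders:** the rack, bin, bowl and carton were at their original pixels in the last pictures.

Two checks disagreed:
- **Finger length:** the finger ends are about 34 mm short of the reported TCP. My first squeeze therefore closed on the catch tops, pressing with about 19 N. I backed off, lowered the tool and repeated it. The scanner was also gripped nearer its top than intended, but it held.
- **Opening:** with the catches fully in, the gripper read about 31 mm instead of 38 mm, probably because the fingers flex. I judged the squeeze from the wrist picture, which shows both catches flush to the tower.

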